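# Fetch a bow frog from its sliding-lid box and stand it in the vise

### The arm

A 6-joint arm with a two-finger parallel gripper is mounted at the origin on the work surface. World frame = base frame: x ahead of the robot, y to its left, z up, the work surface at z = 0. Lengths are in mm, angles in rad, forces in N, time in s.
With the tool pointing down it reaches from about 350 to 800 mm from the base axis. Payload 7.3 kg.
Tool frame: the origin (TCP) lies midway between the tips of the shut fingers; the grasp point (between the pads) lies 19 mm behind it; z points along the fingers, y is the line along which they close (so a half turn about z gives the same grasp; the last joint's range is limited). The gripper opens to 85 mm and grips with 20 to 120 N. Pads are 22 mm wide; open, the fingers measure 114 mm over their backs; the gripper's body (76 mm by 85 mm) begins 54 mm behind the grasp point. The pads swing forward as they close: fully open they stand 13 mm farther back than shut.
Start: joints at [-1.291, 0.342, 1.524, -0, 1.275, -0.146], TCP at [216.875, -478.132, 231.322] pointing down, gripper open.
Joint ranges: [-2.53, 2.53], [-0.77, 2.02], [0.04, 2.7], [-1, 4.14], [0.28, 2.66], [-3.11, 3.11]. Speed limits (rad/s): [2.57, 2.57, 3.14, 3.14, 3.14, 3.14].

### API

Orientations are given as a unit quaternion [x, y, z, w].
In Python, from workcell import bot gives the robot as it stands.
- The arm moves only by the tool apply_moves, never from a script. Its argument "moves" is a list of rows, each a list of 2 entries, a list of its own where there are three numbers: the shift along the tool's x, y, z in cm, then the turn, a rotation vector about the tool's x, y, z in rad. In form: [[[tx, ty, tz], [rx, ry, rz]], ...]. A call has 1 to 20 rows; each row is the pose to reach, as a shift and turn from the pose commanded when the call began, along the tool's axes at that moment; what a row does not reach only later rows make up. A row lasts 1/8 s, in which the tool goes at most 62.5 mm and 10.7 degrees, less where a joint would pass 70% of its speed; a pose out of reach is approached as far as the arm can. A call with a gripper value outside its range is refused whole. "gripper" is the opening, from -1 (shut) to 1 (fully open), set as the call begins (left out, the last holds). The fingers move at their own pace and stop on an object; the grip force is fixed at half the most. Time passes only in rows, so rows that repeat a pose let the fingers close. It gives the time, the measured TCP pose, the force, the opening and the grip force at its end, in the units of the state.
- bot.get_state(): the state, without advancing time (a new reading comes with each control period).
- bot.get_image(name): name is "scene" or "side" or "wrist"; returns (picture, depth): 420x560x3 uint8, red, green, blue; 420x560 float32, mm along the optical axis (not along the pixel's ray), 0 where there is no reading.
- bot.camera_params(name): a dict with "camera_matrix" (3x3 intrinsics, pixels), "R" (3x3) and "t" (3): a world point X has camera coordinates R X + t; the wrist camera has in their place "mount" (4x4, takes a point from camera to tool coordinates, whose origin is the TCP and whose axes are the flange's). Camera axes: x right, y down, z forward; pixel columns grow to the right and rows downward; lengths in mm; the calibration is good to about 2 mm. A picture is of the moment at which its call begins: read the wrist's pose just before it. camera_params takes no time and is no camera call.
- bot.sign_off(): hands the job in; it is judged then, once.
The state is a dict: "clock": time; "joints": joint angles; "dq": joint speeds; "joint_efforts": joint torques, N m; "tcp_pos": TCP position; "ee_rot": TCP orientation; "contact_force": force on the tool from outside, world axes, zero at the start; "moment": the same for the moment, N m; "width": finger opening in mm; "gripper_force": force on a finger pad.
Only numpy, scipy, OpenCV 4.12 (cv2) and the standard library are available. Lean on these libraries where they do the work, as an engineer would, in place of code of your own. Each camera call takes 0.05 s, during which the arm holds its last target. There are 200 camera calls.

### The job

Press down on top of the box's sliding lid and draw it towards you until it is fully open, up against its stop; the lid is thin and runs stiffly, so never bear on the box or lid with more than 30 N. Then lift the ebony bow frog out of the far compartment and stand it, upright on its flat underside, between the open jaws of the blue vise, fully down on the bed, lengthwise along the jaws and not sticking out past their ends, setting it down gently. Let go, leave the lid open, and do not disturb the other things on the bench.

Things in the scene. Friction and masses are not known exactly. Their poses are not given: they have to be found in the camera images.
- box: Dark wooden sliding-lid box, 210 (its x) x 136 (y) x 60 mm (z), fixed on a pale plywood packing board 4 to 16 mm thick that is not quite level: the box leans fore or aft by up to 0.03 rad. Origin: centre of the box's underside, -x end towards the robot. Far (+x) end wall 60 mm high, near one 46 mm: the lid slides out over it. Lips along both sides leave 110 mm of the lid free from above.
- box_far (a point): Middle of the floor of the box's far compartment, where the frog stands: 6 mm above the box's underside and 39.5 mm along its +x. The compartment is 111 (x) x 104 mm (y); the fully open lid uncovers all but its nearest 10 mm.
- lid (a joint): How far the lid is drawn open along the box's -x, in m: 0 shut, 0.100 fully open at its stop. It starts between 0 and 0.008. It runs stiffly: about 7 N of pull keeps it moving (plus 6 N per m/s), and it stays where left; it follows its grooves, which lean with the box. Fingertips slip on it if pressed too lightly or dragged askew of its line: about 15 to 22 N of downward press is enough.
- lid_top (a point): Centre of the lid's flat top face, moves with the lid; 52 mm above the box's underside and, when shut, at x = -5.5 mm in the box's frame. Pale beech lid 199 (x) x 119 (y) x 6 mm (z) with an inlaid pearl dot 14 mm across, 69 mm from this point towards the robot. It does not give under load.
- frog: Roughed-out ebony violin-bow frog, loose, 30 to 65 g, 56 (x) x 20 (y) x 32 mm (z); origin at the centre of its flat underside. Full-height body from x = -28 to +12 mm, then to +28 mm a tongue 13 mm high. A small pearl eye on each long side. Starts standing, within 0.15 rad of the box's line. Grip it across its 20 mm; open the gripper no wider than 60 mm inside the box.
- frog_grip (a point): Middle of the frog's flat top (over its full-height body), 32 mm above its underside and 8 mm behind its origin along its -x.
- vise: Small blue machine vise with steel jaw plates, fixed to the bench; origin at the underside, midway between the jaws. The jaws are 80 mm wide along its x and stand open 28 mm (from y = -14 to +14 mm), tops 48 mm above the bench. Its screw and T-bar lie on the -y side, below jaw height.
- vise_seat (a point): Middle of the flat steel bed between the jaws, 30 mm above the bench and 18 mm below the jaw tops; x along the jaws, y across the gap.
- hammer: Bystander: small hammer, 240 mm long, lying on the bench; origin near the middle of its length.
- file: Bystander: file with an orange-brown wooden handle, 255 mm long.
- burnisher: Bystander: thin steel burnisher with a red-brown handle, 185 mm long.
- offcut0: Bystander: orange wood offcut 34 x 24 x 16 mm.
- offcut1: Bystander: orange wood offcut 34 x 24 x 16 mm.
- offcut2: Bystander: orange wood offcut 34 x 24 x 16 mm.
- wood_block: Bystander: pale wood block 120 x 55 x 45 mm.
- glue_jar: Bystander: amber jar with an orange cap, 56 mm across, 75 mm high.
Not all that is in view belongs to the job. What is shaped like the vise but orange or yellow is not meant.

How it is judged (in metres and radians):
On the way, in this order (a step that is already met when the one before it is completed fails the run):
1. the lid is drawn fully open (value of joint lid above 0.097 m), for 0.2 s.
2. the frog is lifted clear of the box (z of frog in the frame of box above 0.065 m), for 0.1 s.
At the end, for the whole second after the job is handed in: The frog stands upright (within 0.08 rad) between the vise jaws with its underside within 3 mm of the bed, its length along the jaws and within 13 mm of centred on them (no end sticking out), at rest and released; the lid is still open (at least 92 mm) (value of joint lid above 0.092 m and x of frog in the frame of vise_seat between -0.013 and 0.013 m and y of frog in the frame of vise_seat between -0.006 and 0.006 m and z of frog in the frame of vise_seat below 0.003 m and angle between frog's own z axis and vertical below 0.08 rad and angle between the x axis of frog and the x axis of vise, either way round below 0.2 rad and linear speed of frog below 0.01 m/s); the robot touches nothing.
It fails at once if the box or lid is borne on with more than 30 N (contact force between box and the arm above 30 N or contact force between box and the fingers above 30 N).
It fails at once if the frog is struck or rammed against the vise with more than 40 N (contact force between frog and vise above 40 N).
It fails at once if a bystander is disturbed (moved more than 20 mm) (distance of any of hammer, file, burnisher, offcut0, offcut1, offcut2, wood_block, glue_jar from where it was at the start of the episode above 0.02 m).
It also fails if it takes over 64 s, if anything falls off the work surface, if the arm or the gripper's body presses on something with over 40 N, if the wrist force passes 120 N, or if a joint passes its speed limit or range.

## Working session

There is one attempt and no reset: what is moved stays moved. The work goes in short steps, Python scripts to look and compute and a tool call to move; the robot and the scene stay as the last step left them, time stands still between calls to the robot, and variables do not carry over. Pictures are saved under pics/ and viewed, at most 10 in all, crops included, and the job is handed in when it is done.

Besides the shell and the picture viewer there is one more tool, called in YAML: its name, and indented under it one key for each argument. apply_moves: Moves the arm, as the interface text tells. Its arguments: {"type":"object","properties":{"moves":{"type":"array"},"gripper":{"type":"number"}},"required":["moves"]}

```bash
mkdir -p pics; cat > h.py <<'E'
import numpy as np, cv2
from scipy.spatial.transform import Rotation as Ro
from workcell import bot
def cam(name,st=None):
    c=bot.camera_params(name);K=np.array(c["camera_matrix"])
    if name=="wrist":
        st=st or bot.get_state();T=np.eye(4);T[:3,:3]=Ro.from_quat(st["ee_rot"]).as_matrix();T[:3,3]=st["tcp_pos"]
        M=T@np.array(c["mount"]);return K,M[:3,:3],M[:3,3]
    R=np.array(c["R"]);return K,R.T,-R.T@np.array(c["t"])
def ray(C,u,v,z):
    K,R,o=C;d=R@np.linalg.inv(K)@[u,v,1];return o+d*(z-o[2])/d[2]
def pts(C,d):
    K,R,o=C;v,u=np.indices(d.shape);P=np.stack([(u-K[0,2])/K[0,0]*d,(v-K[1,2])/K[1,1]*d,d],-1);return P@R.T+o
def shot(name,fn):
    st=bot.get_state();C=cam(name,st);im,d=bot.get_image(name)
    np.savez("pics/"+fn+".npz",im=im,d=d,K=C[0],R=C[1],o=C[2]);cv2.imwrite("pics/"+fn+".png",im[:,:,::-1]);return im,d,C
def load(fn):
    z=np.load("pics/"+fn+".npz");return z["im"],z["d"],(z["K"],z["R"],z["o"])
E
python3 - <<'E'
from h import *
a=shot("scene","s0");b=shot("side","d0")
print(bot.get_state())
for n in("scene","side"): print(cam(n))
print(bot.camera_params("wrist"))
E
```

```text
{'clock': 0.1, 'joints': array([-1.29101716e+00,  3.42664903e-01,  1.52490920e+00, -6.68893141e-07,
        1.27540476e+00, -1.45981376e-01]), 'dq': array([-0.00071082, -0.00245842, -0.00105499,  0.0006487 , -0.00157562,
       -0.00089409]), 'joint_efforts': array([ 1.46338611e-03, -4.34444869e+01, -2.46490914e+01, -1.17504937e-04,
        4.72905755e-03,  1.54147057e-05]), 'tcp_pos': array([ 216.7626033 , -477.77459024,  230.69359444]), 'ee_rot': array([ 9.77426182e-01,  2.11276069e-01, -4.66524679e-05, -6.91531874e-04]), 'contact_force': array([-0.60327639,  0.07822527, -0.28908706]), 'moment': array([ 0.05894834, -0.03158664, -0.00534669]), 'gripper_force': 0.0, 'width': 85.5003540595067}
(array([[499.10141507,   0.        , 285.53285891],
       [  0.        , 499.10141507, 208.99091474],
       [  0.        ,   0.        ,   1.        ]]), array([[-0.18173288,  0.58726155, -0.78873128],
       [ 0.98329603,  0.11676745, -0.13962194],
       [ 0.01010354, -0.80093023, -0.59867243]]), array([1493.62574751,  173.56562294,  820.48971197]))
(array([[456.57538068,   0.        , 279.79251827],
       [  0.        , 456.57538068, 211.0333739 ],
       [  0.        ,   0.        ,   1.        ]]), array([[-0.74356206, -0.51249648,  0.42949136],
       [-0.6684231 ,  0.55234737, -0.4981194 ],
       [ 0.01805602, -0.65746464, -0.75326903]]), array([ 29.67582548, 526.64297059, 877.59269405]))
{'camera_matrix': array([[294.34531068,   0.        , 281.10999215],
       [  0.        , 294.34531068, 208.86044234],
       [  0.        ,   0.        ,   1.        ]]), 'mount': array([[ 2.42194780e-04, -9.48671661e-01, -3.16262581e-01,
         7.99769401e+01],
       [ 9.99999967e-01,  2.55263121e-04,  1.07134688e-07,
         1.20021471e+00],
       [ 8.06285381e-05, -3.16262571e-01,  9.48671692e-01,
        -1.42935066e+02],
       [ 0.00000000e+00,  0.00000000e+00,  0.00000000e+00,
         1.00000000e+00]])}
```

View pics/s0.png

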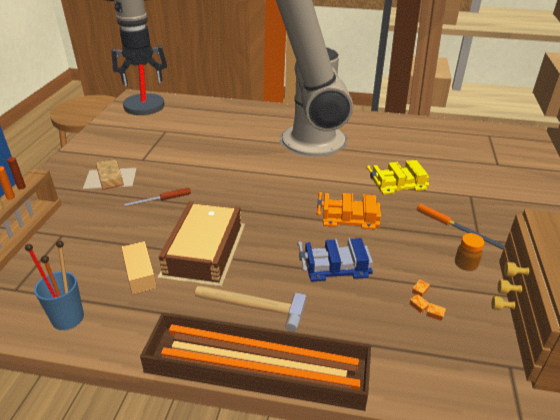

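View pics/d0.png

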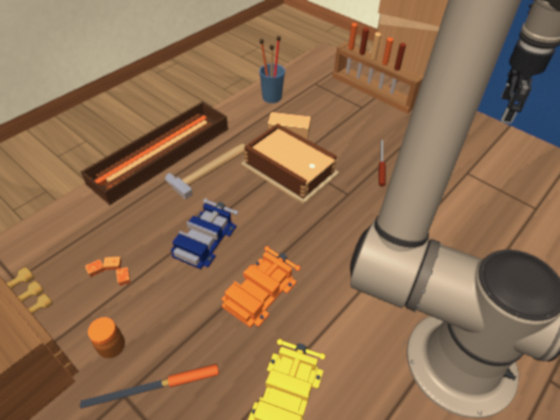

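The scene view shows the box at (203,240), its pearl dot at (211,213), and the blue vise at (337,260). Lookalikes for the vise are orange at (350,210) and yellow at (400,177). The long dark tray at (255,360) could be mistaken for the box. I choose the lidded box and the blue vise.

```bash
python3 - <<'E'
from h import *
for fn,win in(("s0",(150,190,260,290)),("d0",(235,115,345,205))):
    im,d,C=load(fn);P=pts(C,d);h=cv2.cvtColor(im,cv2.COLOR_RGB2HSV)
    x0,y0,x1,y1=win
    W=np.zeros(d.shape,bool);W[y0:y1,x0:x1]=1
    m=(W&(d>0)&(P[...,2]>45)&(P[...,2]<85)&(h[...,2]>150)).astype(np.uint8)
    n,l,s,c=cv2.connectedComponentsWithStats(m);k=1+s[1:,4].argmax();m=l==k
    Q=P[m];A=np.c_[Q[:,:2],np.ones(len(Q))]
    for _ in range(3):
        co=np.linalg.lstsq(A,Q[:,2],rcond=None)[0];r=Q[:,2]-A@co;g=abs(r)<4;Q=Q[g];A=A[g]
    print(fn,len(Q),"plane",co,"rms",r.std(),"mean",Q.mean(0))
    rr=cv2.minAreaRect(Q[:,:2].astype(np.float32));print(rr,cv2.boxPoints(rr).round(1).tolist(), c[k])
    w=m&(im.min(2)>190); v,u=np.nonzero(w)
    if len(u): print("dot",u.mean(),v.mean(),len(u),ray(C,u.mean(),v.mean(),co@[*Q.mean(0)[:2],1]))
    # vise blue
    b=(h[...,0]>105)&(h[...,0]<130)&(h[...,1]>120)&(d>0)
    win=(290,225,385,290) if fn=="s0" else (160,190,245,275)
    W[:]=0;W[win[1]:win[3],win[0]:win[2]]=1
    t=W&(d>0)&(P[...,2]>42)&(P[...,2]<56)
    Q=P[t];print("vise top",len(Q),Q.mean(0),cv2.minAreaRect(Q[:,:2].astype(np.float32)))
    crop=im[max(win[1]-10,0):win[3]+10,win[0]-10:win[2]+10];a=cv2.resize(crop[:,:,::-1],None,fx=3,fy=3,interpolation=cv2.INTER_CUBIC)
    cv2.imwrite(f"pics/v_{fn}.png",a)
    bx=im[y0:y1,x0:x1][:,:,::-1];cv2.imwrite(f"pics/b_{fn}.png",cv2.resize(bx,None,fx=3,fy=3,interpolation=cv2.INTER_CUBIC))
a=cv2.imread("pics/v_s0.png");b=cv2.imread("pics/b_s0.png");H=max(a.shape[0],b.shape[0])
f=lambda q:cv2.copyMakeBorder(q,0,H-q.shape[0],0,0,cv2.BORDER_CONSTANT)
cv2.imwrite("pics/crop.png",np.hstack([f(a),f(b)]))
E
```

```text
s0 2306 plane [-1.50912737e-02 -2.12602202e-04  6.74762580e+01] rms 1.4237149577273474 mean [ 614.59411666 -186.95290502   58.24099655]
((613.3942260742188, -186.9089813232422), (204.5372772216797, 111.67877197265625), 1.2961748838424683) [[509.8999938964844, -133.39999389648438], [512.4000244140625, -245.0], [716.9000244140625, -240.39999389648438], [714.4000244140625, -128.8000030517578]] [201.36178862 232.05813008]
dot 210.85714285714286 212.92857142857142 14 [ 542.35023669 -185.6531452    58.24099655]
vise top 831 [609.36939774 144.506474    47.02706616] ((609.2481689453125, 129.73365783691406), (87.36150360107422, 156.1122589111328), 16.922618865966797)
d0 1974 plane [-1.79927060e-02 -1.09179625e-03  6.77361769e+01] rms 1.4950007886995231 mean [ 605.58306076 -190.00418803   57.04550849]
((610.9810791015625, -185.42453002929688), (205.0042724609375, 119.16018676757812), 0.6996272206306458) [[507.79998779296875, -127.0999984741211], [509.20001220703125, -246.3000030517578], [714.2000122070312, -243.6999969482422], [712.7000122070312, -124.5999984741211]] [293.75463623 154.52639087]
dot 311.55555555555554 165.66666666666666 9 [ 541.92881763 -189.72514751   57.04754484]
vise top 958 [598.54229239 149.23865174  45.96459165] ((555.0553588867188, 113.30695343017578), (188.3799591064453, 158.07823181152344), 16.840059280395508)
```

View pics/crop.png

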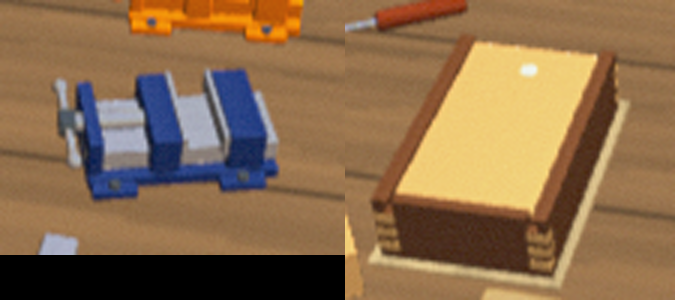

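The crop confirms the blue vise (screw and T-bar at left, towards -y) and the lidded box, with its dot at the robot end. Next I shut the gripper and move above the dot to look from close by.

```bash
cat >> h.py <<'E'
def tooldelta(p0,q0,p1,yaw,pitch=0):
    """tool shift (cm) and rotvec from pose 0 to tool-down pose at p1 with tool x at yaw; pitch = tilt about world-ish y after yaw"""
    R0=Ro.from_quat(q0);R1=Ro.from_euler('z',yaw)*Ro.from_euler('y',pitch)*Ro.from_euler('x',np.pi)
    return (R0.inv().apply(np.array(p1)-p0)/10).round(3),(R0.inv()*R1).as_rotvec().round(4),R1.as_quat()
E
python3 - <<'E'
from h import *
s=bot.get_state()
print(tooldelta([216.875,-478.132,231.322],s["ee_rot"],[545,-187.5,190],0.017))
E
```

```text
(array([ 41.886, -12.911,   4.158]), array([-1.400e-03,  1.000e-04,  4.088e-01]), array([9.99963875e-01, 8.49989765e-03, 5.20468622e-19, 6.12301280e-17]))
```

apply_moves:
  moves:
    - [[4.2,-1.3,0.4],[0,0,0.04]]
    - [[8.4,-2.6,0.8],[0,0,0.08]]
    - [[12.6,-3.9,1.2],[0,0,0.12]]
    - [[16.8,-5.2,1.7],[0,0,0.16]]
    - [[20.9,-6.5,2.1],[0,0,0.2]]
    - [[25.1,-7.7,2.5],[0,0,0.25]]
    - [[29.3,-9.0,2.9],[0,0,0.29]]
    - [[33.5,-10.3,3.3],[0,0,0.33]]
    - [[37.7,-11.6,3.7],[0,0,0.37]]
    - [[41.9,-12.9,4.2],[-0.0014,0,0.409]]
    - [[41.9,-12.9,4.2],[-0.0014,0,0.409]]
    - [[41.9,-12.9,4.2],[-0.0014,0,0.409]]
  gripper: -1

```text
clock: 1.6
tcp_pos: [544.7, -187.7, 188.9]
ee_rot: [1.0, 0.009, -0.0, 0.001]
contact_force: [1.3, -0.6, 1.1]
width: -0.0
gripper_force: 0.0
```

```bash
python3 - <<'E'
from h import *
im,d,C=shot("wrist","w1");s=bot.get_state();print(s["tcp_pos"],Ro.from_quat(s["ee_rot"]).as_euler("ZYX"),s["contact_force"],s["dq"].round(3))
P=pts(C,d);h=cv2.cvtColor(im,cv2.COLOR_RGB2HSV)
v,u=np.nonzero((im.min(2)>200)&(d>0));print("white",u.mean(),v.mean(),len(u),P[v,u].mean(0),P[v,u].std(0))
m=((P[...,2]>40)&(P[...,2]<75)&(h[...,2]>150)&(d>0)).astype(np.uint8)
n,l,st,c=cv2.connectedComponentsWithStats(m);m=l==1+st[1:,4].argmax()
Q=P[m];A=np.c_[Q[:,:2],np.ones(len(Q))]
co=np.linalg.lstsq(A,Q[:,2],rcond=None)[0];print("plane",co,Q.mean(0),cv2.boxPoints(cv2.minAreaRect(Q[:,:2].astype(np.float32))).round(1).tolist())
E
```

```text
[ 544.50649335 -188.14931766  189.12918873] [1.65167637e-02 4.84507462e-04 3.14013826e+00] [-0.10257909 -0.23851748  0.49642003] [-0.015 -0.006  0.001  0.001 -0.002  0.002]
white 279.7692307692308 202.51923076923077 52 [ 540.95474669 -188.26755574   59.99753451] [2.59903171 2.34062582 0.58059535]
plane [-1.80065666e-02  3.00481140e-04  6.95078028e+01] [ 621.24443377 -187.14811231   58.26508905] [[510.0, -132.8000030517578], [511.29998779296875, -244.3000030517578], [710.2999877929688, -242.0], [709.0, -130.5]]
```

View pics/w1.png

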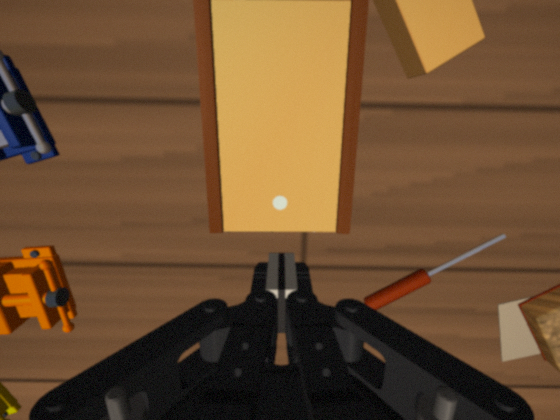

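The wrist view shows the lid square to the tool, the dot at (280,203) and nothing in the way. I go down to just above the lid.

apply_moves:
  moves:
    - [[0,0,3],[0,0,0]]
    - [[0,0,6],[0,0,0]]
    - [[0,0,9],[0,0,0]]
    - [[0,0,11],[0,0,0]]
    - [[0,0,12],[0,0,0]]
    - [[0,0,12.3],[0,0,0]]
    - [[0,0,12.3],[0,0,0]]

```text
clock: 2.52
tcp_pos: [545.4, -188.2, 67.0]
ee_rot: [1.0, 0.008, 0.001, 0.001]
contact_force: [0.8, 0.2, 0.3]
width: -0.1
gripper_force: 0.0
```

apply_moves:
  moves:
    - [[0,0,0.1],[0,0,0]]
    - [[0,0,0.2],[0,0,0]]
    - [[0,0,0.3],[0,0,0]]
    - [[0,0,0.3],[0,0,0]]

```text
clock: 3.02
tcp_pos: [545.2, -187.7, 63.3]
ee_rot: [1.0, 0.008, 0.0, 0.001]
contact_force: [0.3, -0.2, 0.4]
width: 0.0
gripper_force: 0.0
```

apply_moves:
  moves:
    - [[0,0,0.1],[0,0,0]]
    - [[0,0,0.2],[0,0,0]]
    - [[0,0,0.2],[0,0,0]]

```text
clock: 3.4
tcp_pos: [545.1, -187.7, 61.2]
ee_rot: [1.0, 0.008, 0.0, 0.001]
contact_force: [0.4, 0.2, -0.5]
width: 0.1
gripper_force: 0.0
```

apply_moves:
  moves:
    - [[0,0,0.05],[0,0,0]]
    - [[0,0,0.1],[0,0,0]]
    - [[0,0,0.1],[0,0,0]]

```text
clock: 3.78
tcp_pos: [545.2, -187.8, 60.2]
ee_rot: [1.0, 0.008, 0.0, 0.001]
contact_force: [-0.5, -0.2, 0.8]
width: 0.1
gripper_force: 0.0
```

apply_moves:
  moves:
    - [[0,0,0.05],[0,0,0]]
    - [[0,0,0.05],[0,0,0]]

```text
clock: 4.03
tcp_pos: [545.2, -187.8, 59.8]
ee_rot: [1.0, 0.008, 0.0, 0.001]
contact_force: [0.4, 0.2, 0.4]
width: 0.3
gripper_force: 0.0
```

apply_moves:
  moves:
    - [[0,0,0.05],[0,0,0]]
    - [[0,0,0.05],[0,0,0]]

```text
clock: 4.28
tcp_pos: [545.3, -187.8, 59.5]
ee_rot: [1.0, 0.008, 0.0, 0.001]
contact_force: [-0.2, 0.4, 1.9]
width: 0.2
gripper_force: 0.8
```

apply_moves:
  moves:
    - [[0,0,0.05],[0,0,0]]
    - [[0,0,0.05],[0,0,0]]

```text
clock: 4.53
tcp_pos: [545.3, -187.8, 59.4]
ee_rot: [1.0, 0.008, 0.0, 0.001]
contact_force: [-2.3, 0.8, 4.9]
width: -0.1
gripper_force: 2.7
```

apply_moves:
  moves:
    - [[0,0,0.03],[0,0,0]]
    - [[0,0,0.03],[0,0,0]]

```text
clock: 4.78
tcp_pos: [545.3, -187.8, 59.3]
ee_rot: [1.0, 0.008, 0.0, 0.001]
contact_force: [-2.6, 0.9, 7.6]
width: 0.0
gripper_force: 3.7
```

apply_moves:
  moves:
    - [[0,0,0.03],[0,0,0]]
    - [[0,0,0.06],[0,0,0]]
    - [[0,0,0.06],[0,0,0]]

```text
clock: 5.15
tcp_pos: [545.3, -187.8, 59.2]
ee_rot: [1.0, 0.008, 0.0, 0.001]
contact_force: [-4.2, 1.7, 11.0]
width: 0.3
gripper_force: 5.7
```

apply_moves:
  moves:
    - [[0,0,0.03],[0,0,0]]
    - [[0,0,0.03],[0,0,0]]
    - [[0,0,0.03],[0,0,0]]

```text
clock: 5.52
tcp_pos: [545.3, -187.8, 59.2]
ee_rot: [1.0, 0.008, 0.001, 0.001]
contact_force: [-3.8, 1.6, 13.1]
width: -0.2
gripper_force: 6.6
```

apply_moves:
  moves:
    - [[0,0,0.04],[0,0,0]]
    - [[0,0,0.08],[0,0,0]]
    - [[0,0,0.08],[0,0,0]]

```text
clock: 5.9
tcp_pos: [545.3, -187.9, 59.1]
ee_rot: [1.0, 0.008, 0.001, 0.001]
contact_force: [-6.9, 3.0, 19.1]
width: -0.1
gripper_force: 9.3
```

apply_moves:
  moves:
    - [[-0.2,0,-0.003],[0,0,0]]
    - [[-0.4,0,-0.007],[0,0,0]]
    - [[-0.6,0,-0.01],[0,0,0]]
    - [[-0.8,0,-0.014],[0,0,0]]

```text
clock: 6.4
tcp_pos: [541.0, -188.4, 59.4]
ee_rot: [1.0, 0.008, 0.005, 0.002]
contact_force: [7.7, 2.2, 8.4]
width: 0.2
gripper_force: 4.7
```

apply_moves:
  moves:
    - [[0,0,0.06],[0,0,0]]
    - [[0,0,0.12],[0,0,0]]
    - [[0,0,0.12],[0,0,0]]

```text
clock: 6.78
tcp_pos: [540.8, -188.5, 59.2]
ee_rot: [1.0, 0.008, 0.005, 0.002]
contact_force: [4.3, 4.8, 17.8]
width: -0.3
gripper_force: 9.0
```

apply_moves:
  moves:
    - [[-0.15,0,0],[0,0,0]]
    - [[-0.3,0,-0.005],[0,0,0]]
    - [[-0.45,0,-0.008],[0,0,0]]
    - [[-0.6,0,-0.01],[0,0,0]]

```text
clock: 7.28
tcp_pos: [535.8, -188.5, 59.3]
ee_rot: [1.0, 0.008, 0.006, 0.002]
contact_force: [6.7, 5.4, 15.1]
width: 0.1
gripper_force: 7.9
```

apply_moves:
  moves:
    - [[-0.25,-0.03,0.02],[0,0,0]]
    - [[-0.5,-0.05,0.03],[0,0,0]]
    - [[-0.75,-0.07,0.03],[0,0,0]]
    - [[-1.0,-0.08,0.03],[0,0,0]]
    - [[-1.25,-0.08,0.03],[0,0,0]]
    - [[-1.5,-0.08,0.025],[0,0,0]]

```text
clock: 8.02
tcp_pos: [521.3, -188.7, 59.5]
ee_rot: [1.0, 0.008, 0.006, 0.003]
contact_force: [7.6, 3.4, 19.0]
width: -0.0
gripper_force: 9.2
```

apply_moves:
  moves:
    - [[-0.3,-0.02,-0.005],[0,0,0]]
    - [[-0.6,-0.04,-0.01],[0,0,0]]
    - [[-0.9,-0.06,-0.015],[0,0,0]]
    - [[-1.2,-0.06,-0.02],[0,0,0]]
    - [[-1.5,-0.06,-0.025],[0,0,0]]
    - [[-1.8,-0.07,-0.03],[0,0,0]]
    - [[-2.1,-0.07,-0.035],[0,0,0]]
    - [[-2.4,-0.08,-0.04],[0,0,0]]

```text
clock: 9.02
tcp_pos: [497.4, -188.9, 59.9]
ee_rot: [1.0, 0.008, 0.007, 0.003]
contact_force: [7.8, 1.8, 19.4]
width: 0.1
gripper_force: 9.6
```

```bash
cat > lid.py <<'E'
from h import *
import sys
im,d,C=shot("scene",sys.argv[1]);P=pts(C,d);h=cv2.cvtColor(im,cv2.COLOR_RGB2HSV)
W=np.zeros(d.shape,bool);W[180:290,150:260]=1
m=W&(d>0)&(P[...,2]>45)&(P[...,2]<75)&(h[...,2]>160)&(h[...,1]<160)
n,l,s,c=cv2.connectedComponentsWithStats(m.astype(np.uint8));m=l==1+s[1:,4].argmax();Q=P[m]
w=m&(im.min(2)>190);v,u=np.nonzero(w)
print("lid far/near x",np.percentile(Q[:,0],[1,99]));
if len(u):print("dot",ray(C,u.mean(),v.mean(),59),len(u))
E
python3 lid.py l1
```

```text
lid far/near x [467.92139667 664.88626883]
```

apply_moves:
  moves:
    - [[-0.3,0,-0.005],[0,0,0]]
    - [[-0.6,0,-0.01],[0,0,0]]
    - [[-0.9,0,-0.015],[0,0,0]]
    - [[-1.2,0,-0.02],[0,0,0]]
    - [[-1.5,0,-0.025],[0,0,0]]
    - [[-1.8,0,-0.03],[0,0,0]]
    - [[-2.1,0,-0.035],[0,0,0]]
    - [[-2.4,0,-0.04],[0,0,0]]

```text
clock: 10.07
tcp_pos: [473.4, -189.2, 60.2]
ee_rot: [1.0, 0.008, 0.006, 0.003]
contact_force: [7.2, 4.3, 21.6]
width: 0.4
gripper_force: 10.7
```

apply_moves:
  moves:
    - [[-0.3,0,-0.005],[0,0,0]]
    - [[-0.6,0,-0.01],[0,0,0]]
    - [[-0.9,0,-0.015],[0,0,0]]
    - [[-1.2,0,-0.02],[0,0,0]]
    - [[-1.5,0,-0.025],[0,0,0]]
    - [[-1.8,0,-0.03],[0,0,0]]

```text
clock: 10.82
tcp_pos: [455.3, -189.4, 60.5]
ee_rot: [1.0, 0.008, 0.006, 0.003]
contact_force: [7.9, 4.5, 23.1]
width: -0.1
gripper_force: 11.5
```

apply_moves:
  moves:
    - [[-0.15,-0.03,-0.03],[0,0,0]]
    - [[-0.3,-0.05,-0.05],[0,0,0]]
    - [[-0.45,-0.05,-0.06],[0,0,0]]
    - [[-0.6,-0.05,-0.07],[0,0,0]]

```text
clock: 11.32
tcp_pos: [449.0, -189.4, 60.6]
ee_rot: [1.0, 0.008, 0.006, 0.004]
contact_force: [6.3, 1.8, 17.4]
width: -0.2
gripper_force: 9.0
```

```bash
python3 lid.py l2
```

```text
lid far/near x [420.29155939 616.41760566]
```

apply_moves:
  moves:
    - [[-0.1,0,0],[0,0,0]]
    - [[-0.2,0,0],[0,0,0]]
    - [[-0.3,0,0],[0,0,0]]

```text
clock: 11.75
tcp_pos: [446.1, -189.4, 60.7]
ee_rot: [1.0, 0.008, 0.006, 0.004]
contact_force: [8.2, 1.9, 19.7]
width: 0.0
gripper_force: 9.5
```

apply_moves:
  moves:
    - [[-0.1,0,0],[0,0,0]]
    - [[-0.2,0,0],[0,0,0]]
    - [[-0.2,0,0],[0,0,0]]

```text
clock: 12.12
tcp_pos: [444.9, -189.6, 60.7]
ee_rot: [1.0, 0.008, 0.007, 0.004]
contact_force: [10.8, 2.1, 16.6]
width: 0.2
gripper_force: 8.3
```

apply_moves:
  moves:
    - [[-0.1,0,0.02],[0,0,0]]
    - [[-0.2,0,0.03],[0,0,0]]
    - [[-0.2,0,0.03],[0,0,0]]

```text
clock: 12.5
tcp_pos: [443.6, -189.9, 60.7]
ee_rot: [1.0, 0.008, 0.008, 0.004]
contact_force: [12.1, 2.7, 17.6]
width: 0.1
gripper_force: 8.8
```

```bash
python3 lid.py l3
```

```text
lid far/near x [416.61187085 613.2585368 ]
```

apply_moves:
  moves:
    - [[-0.1,0,0.03],[0,0,0]]
    - [[-0.2,0,0.04],[0,0,0]]
    - [[-0.3,0,0.05],[0,0,0]]
    - [[-0.3,0,0.05],[0,0,0]]

```text
clock: 13.05
tcp_pos: [441.5, -190.4, 60.7]
ee_rot: [1.0, 0.008, 0.009, 0.005]
contact_force: [12.9, 2.8, 19.7]
width: 0.1
gripper_force: 9.8
```

```bash
python3 lid.py l4
```

```text
lid far/near x [416.35650249 612.95031326]
dot [ 444.02677408 -182.50414397   59.        ] 1
```

The lid no longer moves while the tips slip over it, so it is at its stop. I lift off and look into the compartment.

apply_moves:
  moves:
    - [[0,0,-0.4],[0,0,0]]
    - [[0,0,-1.5],[0,0,0]]
    - [[0,0,-4],[0,0,0]]
    - [[0,0,-8],[0,0,0]]
    - [[2.5,0,-10],[0,0,0]]
    - [[7.5,0,-10],[0,0,0]]
    - [[12.5,0,-10],[0,0,0]]
    - [[17.5,0,-10],[0,0,0]]
    - [[20.5,0,-10],[0,0,0]]
    - [[21.5,0,-10],[0,0,0]]
    - [[21.5,0,-10],[0,0,0]]
    - [[21.5,0,-10],[0,0,0]]
  gripper: -1

```text
clock: 14.6
tcp_pos: [648.0, -184.0, 156.8]
ee_rot: [1.0, 0.008, -0.0, 0.001]
contact_force: [-0.2, 0.2, 0.3]
width: 0.2
gripper_force: 0.0
```

```bash
python3 lid.py l5; python3 - <<'E'
from h import *
im,d,C=shot("wrist","w2");s=bot.get_state();print(s["tcp_pos"],s["ee_rot"],s["dq"].round(3))
E
```

```text
lid far/near x [417.32156141 613.1225309 ]
dot [ 442.82449307 -187.54062178   59.        ] 13
[ 648.27489026 -184.00765667  157.06059327] [9.99966980e-01 8.09502626e-03 2.61937140e-05 7.13539031e-04] [ 0.001  0.003 -0.008  0.002 -0.002 -0.   ]
```

View pics/w2.png

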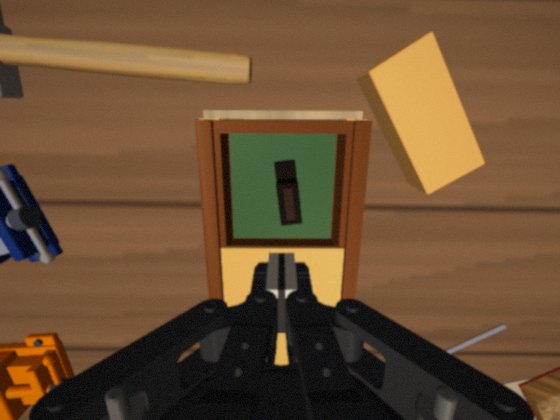

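The frog stands on green felt at (288,192), tilted a little from the box line; the hammer and block are clear. Now the depth of the frog.

```bash
python3 - <<'E'
from h import *
im,d,C=load("w2");P=pts(C,d)
ww=P[135:240,232:332];cr=im[135:240,232:332];h=cv2.cvtColor(cr,cv2.COLOR_RGB2HSV)
g=(h[...,0]>35)&(h[...,0]<95)&(h[...,1]>60)
Q=ww[g];A=np.c_[Q[:,:2],np.ones(len(Q))];fl=np.linalg.lstsq(A,Q[:,2],rcond=None)[0];print("floor",fl,Q.mean(0))
hh=ww[...,2]-(ww[...,:2]@fl[:2]+fl[2])
m=np.zeros(hh.shape,np.uint8);m[15:95,35:75]=1;m=m&(~g)
n,l,s,c=cv2.connectedComponentsWithStats(m);m=l==1+s[1:,4].argmax()
for lo,hi in((24,40),(6,20)):
    q=ww[m&(hh>lo)&(hh<hi)];r=cv2.minAreaRect(q[:,:2].astype(np.float32));print(lo,len(q),q.mean(0),r,cv2.boxPoints(r).round(1).tolist())
print(s[1:],np.histogram(hh[m],bins=range(-4,42,4)))
for y in range(18,96,4): print(y+135,[int(round(v)) for v in hh[y,38:74:2]])
E
```

```text
floor [ 8.67739277e-02 -3.87129102e-03 -4.29092663e+01] [ 657.98337241 -185.58614      14.90499319]
24 796 [ 649.52278662 -192.66030738   43.85284326] ((648.8005981445312, -192.84095764160156), (39.24851608276367, 17.88005256652832), 7.512837886810303) [[628.2000122070312, -186.5], [630.5, -204.3000030517578], [669.4000244140625, -199.10000610351562], [667.0999755859375, -181.39999389648438]]
6 341 [ 674.74690079 -189.15125226   24.9060463 ] ((675.4757690429688, -189.0404510498047), (16.064218521118164, 17.681251525878906), 7.64664888381958) [[666.2999877929688, -181.3000030517578], [668.7000122070312, -198.89999389648438], [684.5999755859375, -196.6999969482422], [682.2999877929688, -179.1999969482422]]
[[  43   26   26   64 1161]] (array([  0,   0, 180, 139,  13,  13,  12, 101, 672,  23,   0]), array([-4,  0,  4,  8, 12, 16, 20, 24, 28, 32, 36, 40]))
153 [-6, -6, -5, -5, -5, -5, -5, -4, -4, -5, 279, -5, -7, -7, -5, -6, -6, -4]
157 [-5, -4, -5, -4, -4, -6, -4, -6, -4, -7, -7, -6, -5, -5, -5, -6, -4, -3]
161 [-4, -5, -4, -3, 0, 0, 3, 4, 5, 6, 6, 8, 5, -5, -4, -5, -6, -5]
165 [-4, -4,
[... 476 characters left out ...]
-1, -2]
193 [-1, -2, -2, -2, 28, 28, 29, 29, 29, 30, 29, 30, 28, 279, 28, -2, -3, -2]
197 [-1, 0, 0, 0, 29, 30, 27, 29, 29, 30, 29, 29, 28, 29, 28, -1, -2, 0]
201 [-1, 0, 1, 0, 29, 29, 31, 29, 30, 29, 29, 29, 30, 30, 30, 0, 0, -1]
205 [0, 1, 1, 1, 0, 31, 31, 30, 29, 30, 29, 29, 30, 29, 29, 28, -1, -1]
209 [0, 0, 1, 0, 1, 30, 29, 31, 30, 30, 30, 30, 30, 30, 30, 31, 0, 1]
213 [0, 1, 1, 1, 1, 30, 30, 31, 32, 31, 31, 31, 30, 31, 31, 30, 2, 0]
217 [2, 1, 2, 2, 1, 30, 31, 33, 30, 30, 30, 32, 31, 32, 31, 30, 1, 2]
221 [1, 2, 2, 2, 2, 1, 31, 31, 32, 31, 31, 32, 30, 31, 31, 32, 31, 2]
225 [2, 3, 2, 2, 4, 3, 1, 3, 2, 3, 3, 3, 2, 1, 2, 3, 2, 4]
229 [2, 3, 3, 3, 3, 2, 2, 3, 3, 2, 1, 2, 4, 4, 3, 2, 2, 3]
```

```bash
python3 - <<'E'
from h import *
s=bot.get_state()
for z in (90,31): print(tooldelta(s["tcp_pos"],s["ee_rot"],[648.8,-192.8,z],0.132)[:2])
im,d,C=load("s0");P=pts(C,d)
W=np.zeros(d.shape,bool);W[230:285,295:380]=1
for fn,w in(("s0",(325,232,378,285)),("d0",(165,200,232,272))):
    im,d,C=load(fn);P=pts(C,d);W=np.zeros(d.shape,bool);W[w[1]:w[3],w[0]:w[2]]=1
    h=cv2.cvtColor(im,cv2.COLOR_RGB2HSV);b=(h[...,0]>105)&(h[...,0]<130)&(h[...,1]>150)
    m=(W&(d>0)&b&(P[...,2]>40)&(P[...,2]<60)).astype(np.uint8)
    n,l,st,c=cv2.connectedComponentsWithStats(m)
    for k in range(1,n):
        if st[k,4]>40:
            q=P[l==k];print(fn,c[k],st[k,4],q.mean(0),cv2.minAreaRect(q[:,:2].astype(np.float32)))
E
```

```text
(array([0.038, 0.87 , 6.707]), array([ 0.0014,  0.    , -0.1158]))
(array([ 0.038,  0.862, 12.607]), array([ 0.0014,  0.    , -0.1158]))
s0 [359.38333333 250.1       ] 240 [599.0955933  191.52312539  47.62778892] ((596.2943725585938, 190.9587860107422), (76.60999298095703, 25.185832977294922), 16.592687606811523)
s0 [332.53846154 252.01809955] 221 [617.6824527  130.6332092   47.43609899] ((613.76025390625, 129.69497680664062), (78.77031707763672, 21.905643463134766), 16.823070526123047)
d0 [216.63855422 210.31325301] 83 [618.53268672  77.7365207   44.14810355] ((619.5357666015625, 76.30801391601562), (66.06197357177734, 13.039310455322266), 15.90197467803955)
d0 [205.69798658 224.16778523] 149 [603.77248464 126.00295537  46.66966772] ((604.6243896484375, 125.21610260009766), (75.84722900390625, 17.397552490234375), 15.79448413848877)
d0 [190.12957746 244.9971831 ] 355 [584.4453112  190.42353789  46.01076748] ((586.1891479492188, 190.20628356933594), (76.04060363769531, 28.95547866821289), 17.502159118652344)
```

apply_moves:
  moves:
    - [[0,0.3,1.5],[0,0,-0.04]]
    - [[0,0.6,3],[0,0,-0.08]]
    - [[0,0.9,5],[0,0,-0.116]]
    - [[0,0.9,7],[0,0,-0.116]]
    - [[0,0.9,7.5],[0,0,-0.116]]
    - [[0,0.9,7.5],[0,0,-0.116]]
  gripper: -0.06

```text
clock: 15.45
tcp_pos: [649.2, -193.0, 82.1]
ee_rot: [0.998, 0.066, 0.0, 0.001]
contact_force: [0.7, 0.6, -0.4]
width: 40.5
gripper_force: 0.0
```

```bash
python3 - <<'E'
from h import *
s=bot.get_state();print(s["tcp_pos"],s["width"],s["contact_force"]);print(tooldelta(s["tcp_pos"],s["ee_rot"],[648.8,-192.8,31],0.132)[:2])
shot("wrist","w3")
E
```

```text
[ 649.18788474 -193.02937164   82.0660379 ] 40.46476185352442 [ 0.66518168  0.56131722 -0.35599037]
(array([-0.037, -0.036,  5.107]), array([ 0.0016, -0.0003,  0.0005]))
```

View pics/w3.png

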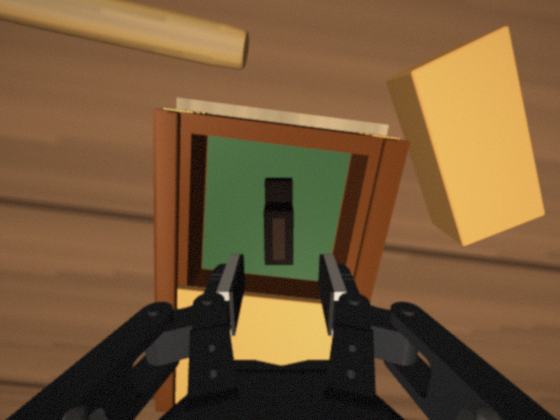

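The frog at (279,222) is square and central between the fingers. I descend and close.

apply_moves:
  moves:
    - [[0,0,1.5],[0,0,0]]
    - [[0,0,3],[0,0,0]]
    - [[0,0,4.2],[0,0,0]]
    - [[0,0,5],[0,0,0]]
    - [[0,0,5.1],[0,0,0]]
    - [[0,0,5.1],[0,0,0]]

```text
clock: 16.25
tcp_pos: [649.6, -193.1, 30.9]
ee_rot: [0.998, 0.066, 0.0, 0.001]
contact_force: [0.2, -1.1, 0.2]
width: 40.0
gripper_force: 0.0
```

apply_moves:
  moves:
    - [[0,0,0],[0,0,0]]
    - [[0,0,0],[0,0,0]]
    - [[0,0,0],[0,0,0]]
    - [[0,0,0],[0,0,0]]
  gripper: -1

```text
clock: 16.75
tcp_pos: [649.7, -193.1, 31.4]
ee_rot: [0.998, 0.066, 0.001, 0.001]
contact_force: [-1.1, 1.2, 5.5]
width: 18.1
gripper_force: 59.6
```

apply_moves:
  moves:
    - [[0,0,-0.5],[0,0,0]]
    - [[0,0,-1.5],[0,0,0]]
    - [[0,0,-3],[0,0,0]]
    - [[0,0,-5],[0,0,0]]
    - [[0,0,-7.5],[0,0,0]]
    - [[0,0,-10],[0,0,0]]
    - [[0,0,-12.5],[0,0,0]]
    - [[0,0,-14],[0,0,0]]
    - [[0,0,-14],[0,0,0]]

```text
clock: 17.88
tcp_pos: [649.8, -193.0, 172.3]
ee_rot: [0.998, 0.066, 0.001, 0.001]
contact_force: [0.4, 0.6, 0.6]
width: 18.3
gripper_force: 58.8
```

```bash
python3 - <<'E'
from h import *
im,d,C=shot("wrist","w4");s=bot.get_state();print(s["tcp_pos"],s["width"],s["gripper_force"],s["contact_force"])
print(tooldelta(s["tcp_pos"],s["ee_rot"],[605,155,172],0.293)[:2])
E
```

```text
[ 649.24029022 -192.76999786  170.76404384] 18.26993580628552 58.82880259305239 [-0.48726686  1.33907177 -1.22482339]
(array([  0.219, -35.056,  -0.182]), array([ 0.0017, -0.0003, -0.1602]))
```

View pics/w4.png

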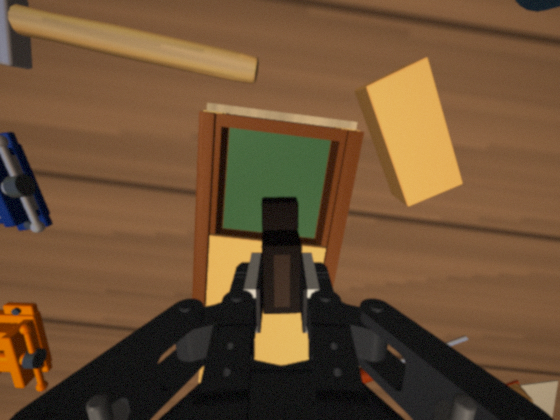

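The frog is held between the pads at (281,260). I carry it over to the vise.

apply_moves:
  moves:
    - [[0,-2,0],[0,0,0]]
    - [[0,-6,0],[0,0,-0.03]]
    - [[0,-10,0],[0,0,-0.05]]
    - [[0,-14,0],[0,0,-0.07]]
    - [[0.1,-18,0],[0,0,-0.09]]
    - [[0.1,-22,0],[0,0,-0.11]]
    - [[0.2,-26,0],[0,0,-0.13]]
    - [[0.2,-30,0],[0,0,-0.15]]
    - [[0.2,-33,0],[0,0,-0.16]]
    - [[0.2,-35,0],[0,0,-0.16]]
    - [[0.2,-35,0],[0,0,-0.16]]
    - [[0.2,-35,0],[0,0,-0.16]]

```text
clock: 19.42
tcp_pos: [604.9, 153.6, 169.9]
ee_rot: [0.989, 0.146, -0.0, 0.001]
contact_force: [-0.5, -0.4, 0.4]
width: 18.4
gripper_force: 58.8
```

```bash
python3 - <<'E'
from h import *
im,d,C=shot("wrist","w5");s=bot.get_state();print(s["tcp_pos"],s["ee_rot"],s["width"],s["gripper_force"],s["contact_force"])
P=pts(C,d);h=cv2.cvtColor(im,cv2.COLOR_RGB2HSV);b=(h[...,0]>105)&(h[...,0]<130)&(h[...,1]>120)
m=((d>0)&b&(P[...,2]>40)&(P[...,2]<60)).astype(np.uint8)
n,l,st,c=cv2.connectedComponentsWithStats(m)
for k in range(1,n):
    if st[k,4]>60:
        q=P[l==k];r=cv2.minAreaRect(q[:,:2].astype(np.float32));print(c[k],st[k],q.mean(0),r,cv2.boxPoints(r).round(1).tolist())
E
```

```text
[605.06256357 153.32145831 169.96169263] [ 9.89392134e-01  1.45266446e-01 -6.86284697e-05  9.27135295e-04] 18.198792805404093 58.83693169802427 [ 0.34703028  0.59650074 -0.44384957]
[240.11909826 200.54359847] [ 224  161   32   81 2351] [593.80798034 188.83557305  48.1031886 ] ((591.4176635742188, 188.32867431640625), (78.31224822998047, 27.817787170410156), 16.257863998413086) [[549.9000244140625, 190.6999969482422], [557.7000122070312, 164.0], [632.9000244140625, 185.89999389648438], [625.0999755859375, 212.60000610351562]]
[307.8215348  198.67638311] [ 296  162   26   80 1681] [613.87494619 128.52007024  48.13616963] ((609.4320068359375, 128.0867919921875), (77.60580444335938, 22.855728149414062), 15.472729682922363) [[569.0, 128.6999969482422], [575.0999755859375, 106.69999694824219], [649.9000244140625, 127.4000015258789], [643.7999877929688, 149.5]]
[362.49659091 201.23068182] [354 165  19  74 880] [625.86495525  77.67781512  45.80057924] ((624.2735595703125, 76.72036743164062), (72.10431671142578, 11.143665313720703), 15.83989429473877) [[588.0999755859375, 72.19999694824219], [591.0999755859375, 61.5], [660.5, 81.19999694824219], [657.4000244140625, 91.9000015258789]]
```

View pics/w5.png

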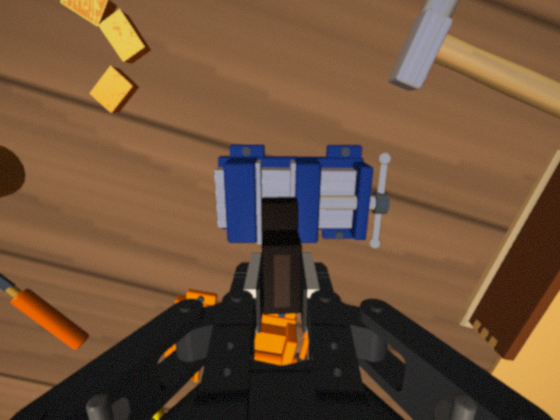

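The vise gap lies at columns 262–291 and rows 162–242, parallel to the frog at (281,255). I measure the offsets within this one view.

```bash
python3 - <<'E'
from h import *
im,d,C=load("w5");h=cv2.cvtColor(im,cv2.COLOR_RGB2HSV);b=(h[...,0]>105)&(h[...,0]<130)&(h[...,1]>120)
s=bot.get_state();Rt=Ro.from_quat(s["ee_rot"]);tp=s["tcp_pos"]
loc=lambda p:Rt.inv().apply(np.array(p)-tp)
L=[];Rr=[]
for v in range(168,195):
    l=np.nonzero(b[v,224:275])[0].max()+224; r=np.nonzero(b[v,280:320])[0].min()+280
    L.append(loc(ray(C,l+.5,v,48)));Rr.append(loc(ray(C,r-.5,v,48)))
L=np.array(L);Rr=np.array(Rr);M=(L+Rr)/2
print("gap between blues",np.median(Rr[:,1]-L[:,1]),"mid y tool",np.median(M[:,1]),"slopes",[np.polyfit(q[:,0],q[:,1],1)[0] for q in(L,Rr)])
# gray row profile
print("row178",im[178,250:305].astype(int).sum(1)//3)
for lo,hi in((230,250),(302,316)):
    t=[];e=[]
    for u in range(lo,hi):
        vv=np.nonzero(b[150:260,u])[0]+150; t.append(vv.min());e.append(vv.max())
    print(lo,"rows",np.median(t),np.median(e))
P=pts(C,d);print("jaw top x in tool (z>44):")
for lo,hi in((230,250),(302,316)):
    m=np.zeros(d.shape,bool);m[:,lo:hi]=1;m&=b&(d>0)&(abs(P[...,2]-48)<4);q=(P[m]-tp)@Rt.as_matrix();print(np.percentile(q[:,0],[1,99]),q[:,2].mean())
# frog
m=(h[...,2]<70)&(d>0)&(P[...,2]>145)&(P[...,2]<195);m[:,:262]=0;m[:,301:]=0;m[:195]=0;m[312:]=0
q=(P[m]-tp)@Rt.as_matrix()
for lo,hi in((-18,-6),(-2,14)):
    k=q[(q[:,2]>lo)&(q[:,2]<hi)];print("frog",lo,len(k),k.mean(0),np.percentile(k,[2,98],axis=0).round(1).tolist())
for v in range(200,312,8): print(v,((P[v,272:292:4]-tp)@Rt.as_matrix()).round(1)[:,[0,2]].tolist())
E
```

```text
gap between blues 37.77090463996701 mid y tool -4.612920910552849 slopes [np.float64(0.02776922745585742), np.float64(-0.001753261218848056)]
row178 [ 71  66  66  61  61  93 129 157 162 147 117 121 147 161 164 166 167 164
 164 162 166 163 162 163 167 165 163 161 162 165 164 165 162 165 164 164
 164 162 162 156 149 155 160 160 145 113  80  64  67  70  70  68  69  67
  65]
230 rows 150.0 241.0
302 rows 158.0 241.0
jaw top x in tool (z>44):
[-41.23806044  35.74869095] 121.6631326360396
[-41.2674484   35.17217905] 121.76290420018108
frog -18 2413 [  2.30766935   1.13324118 -12.54002717] [[-19.4, -8.0, -14.9], [18.5, 10.4, -7.7]]
frog -2 1342 [25.53118867  0.17969981  6.33205691] [[17.8, -9.2, -1.0], [34.2, 9.6, 12.2]]
200 [[33.9, 11.0], [34.1, 10.3], [34.2, 10.2], [33.7, 11.7], [33.6, 12.0]]
208 [[30.8, 6.4], [31.0, 5.8], [30.7, 6.8], [30.4, 7.6], [30.8, 6.6]]
216 [[26.4, 6.2], [26.1, 7.0], [26.1, 7.0], [26.3, 6.5], [26.1, 7.0]]
224 [[21.7, 6.4], [21.2, 7.6], [21.7, 6.3], [21.0, 8.1], [21.7, 6.4]]
232 [[18.1, 3.8], [18.3, 3.2], [18.2, 3.5], [17.8, 4.4], [17.9, 4.1]]
240 [[18.4, -7.3], [18.0, -6.4], [17.8, -6.0], [18.2, -6.9], [18.5, -7.4]]
248 [[16.5, -12.6], [16.4, -12.3], [16.6, -12.8], [16.6, -12.7], [16.5, -12.4]]
256 [[12.5, -13.1], [12.6, -13.3], [12.8, -13.7], [12.3, -12.8], [12.1, -12.4]]
264 [[7.5, -12.1], [7.9, -12.8], [7.7, -12.5], [7.9, -12.8], [7.6, -12.2]]
272 [[3.1, -12.3], [3.8, -13.6], [3.7, -13.3], [3.1, -12.4], [3.5, -13.1]]
280 [[-0.8, -13.5], [-0.6, -13.8], [-1.2, -12.9], [-1.3, -12.6], [-1.4, -12.5]]
288 [[-5.3, -13.7], [-6.1, -12.5], [-5.1, -14.0], [-5.6, -13.3], [-5.6, -13.3]]
296 [[-10.6, -13.0], [-10.4, -13.2], [-10.3, -13.4], [-10.7, -12.8], [-10.8, -12.7]]
304 [[-15.5, -12.9], [-15.5, -13.0], [-14.9, -13.7], [-15.0, -13.6], [-15.8, -12.5]]
```

apply_moves:
  moves:
    - [[-0.3,-0.2,1],[0,0.005,0]]
    - [[-0.6,-0.4,3],[0,0.01,0]]
    - [[-1,-0.5,5],[0,0.017,0]]
    - [[-1,-0.5,7],[0,0.017,0]]
    - [[-1,-0.5,8.5],[0,0.017,0]]
    - [[-1,-0.5,9.3],[0,0.017,0]]
    - [[-1,-0.5,9.5],[0,0.017,0]]
    - [[-1,-0.5,9.5],[0,0.017,0]]
    - [[-1,-0.5,9.5],[0,0.017,0]]

```text
clock: 20.6
tcp_pos: [594.4, 156.2, 75.8]
ee_rot: [0.989, 0.146, 0.009, -0.0]
contact_force: [-0.6, -0.2, 1.2]
width: 18.7
gripper_force: 58.9
```

```bash
python3 - <<'E'
from h import *
im,d,C=shot("wrist","w6");s=bot.get_state();print(s["tcp_pos"],s["width"],s["contact_force"])
h=cv2.cvtColor(im,cv2.COLOR_RGB2HSV);b=(h[...,0]>105)&(h[...,0]<130)&(h[...,1]>120)
Rt=Ro.from_quat(s["ee_rot"]);tp=s["tcp_pos"];P=pts(C,d)
m=(b&(d>0)&(abs(P[...,2]-48)<4)).astype(np.uint8)
n,l,st,c=cv2.connectedComponentsWithStats(m)
for k in range(1,n):
    if st[k,4]>100:
        q=(P[l==k]-tp)@Rt.as_matrix();print(c[k],st[k],np.percentile(q,[1,99],axis=0).round(1).tolist())
E
```

```text
[594.29440946 156.27460329  75.72055802] 18.61857750860916 [-0.07952387 -0.11828663 -0.33927302]
[227.37971953 224.30895361] [ 203  173   49  117 4635] [[-31.2, -45.1, 26.0], [44.5, -17.6, 30.7]]
[330.23048113 222.56755978] [ 311  173   41  118 3471] [[-29.9, 20.6, 26.2], [44.1, 42.2, 30.6]]
[411.98390558 231.15504292] [ 396  179   33  107 1864] [[-30.8, 79.5, 28.1], [40.3, 90.3, 32.0]]
```

View pics/w6.png

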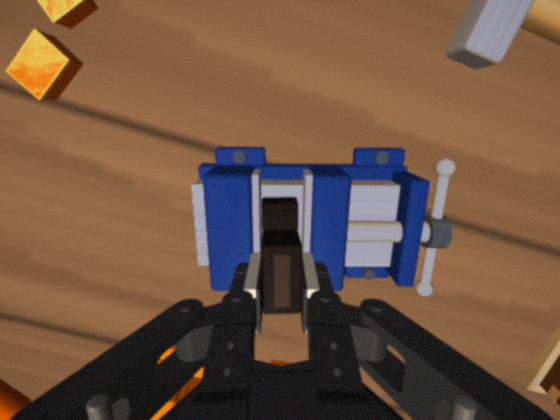

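The frog's tongue at (281,213) lies between the jaw plates (262–303), off centre by about 0.5 mm. I lower it gently.

apply_moves:
  moves:
    - [[0,0.05,0.4],[0,0,0]]
    - [[0,0.05,0.8],[0,0,0]]
    - [[0,0.05,1.2],[0,0,0]]
    - [[0,0.05,1.6],[0,0,0]]
    - [[0,0.05,2.0],[0,0,0]]
    - [[0,0.05,2.3],[0,0,0]]
    - [[0,0.05,2.4],[0,0,0]]
    - [[0,0.05,2.4],[0,0,0]]

```text
clock: 21.65
tcp_pos: [594.5, 155.8, 51.1]
ee_rot: [0.989, 0.146, 0.008, -0.001]
contact_force: [0.2, 0.3, -0.2]
width: 18.4
gripper_force: 58.9
```

apply_moves:
  moves:
    - [[0,0,0.04],[0,0,0]]
    - [[0,0,0.08],[0,0,0]]
    - [[0,0,0.12],[0,0,0]]
    - [[0,0,0.12],[0,0,0]]

```text
clock: 22.15
tcp_pos: [594.5, 155.8, 49.9]
ee_rot: [0.989, 0.146, 0.008, -0.0]
contact_force: [-0.1, 0.6, -0.5]
width: 18.2
gripper_force: 58.9
```

apply_moves:
  moves:
    - [[0,0,0.04],[0,0,0]]
    - [[0,0,0.08],[0,0,0]]
    - [[0,0,0.08],[0,0,0]]

```text
clock: 22.52
tcp_pos: [594.6, 155.8, 49.8]
ee_rot: [0.989, 0.146, 0.009, -0.0]
contact_force: [-2.2, 0.3, 6.0]
width: 18.5
gripper_force: 59.6
```

apply_moves:
  moves:
    - [[0,0,0.03],[0,0,0]]
    - [[0,0,0.05],[0,0,0]]
    - [[0,0,0.05],[0,0,0]]

```text
clock: 22.9
tcp_pos: [594.6, 155.8, 49.8]
ee_rot: [0.989, 0.146, 0.009, -0.0]
contact_force: [-3.3, -1.2, 8.4]
width: 18.3
gripper_force: 60.0
```

Firm contact on the bed at about 8 N. I ease off and let go.

apply_moves:
  moves:
    - [[0,0,-0.09],[0,0,0]]
    - [[0,0,-0.09],[0,0,0]]

```text
clock: 23.15
tcp_pos: [594.6, 155.8, 49.8]
ee_rot: [0.989, 0.146, 0.009, -0.001]
contact_force: [-2.2, -1.0, 4.8]
width: 18.2
gripper_force: 59.5
```

apply_moves:
  moves:
    - [[0,0,0],[0,0,0]]
    - [[0,0,0],[0,0,0]]
    - [[0,0,0],[0,0,0]]
    - [[0,0,0],[0,0,0]]
    - [[0,0,0],[0,0,0]]
  gripper: -0.1

```text
clock: 23.78
tcp_pos: [594.5, 155.8, 49.5]
ee_rot: [0.989, 0.146, 0.008, -0.001]
contact_force: [-0.5, 0.1, -0.4]
width: 38.2
gripper_force: 0.0
```

apply_moves:
  moves:
    - [[0,0,-0.5],[0,0,0]]
    - [[0,0,-1.5],[0,0,0]]
    - [[0,0,-3],[0,0,0]]
    - [[0,0,-5],[0,0,0]]
    - [[0,0,-8],[0,0,0]]
    - [[0,0,-11],[0,0,0]]
    - [[0,0,-12],[0,0,0]]
    - [[0,0,-12],[0,0,0]]

```text
clock: 24.78
tcp_pos: [592.7, 155.4, 170.2]
ee_rot: [0.989, 0.146, 0.009, -0.001]
contact_force: [-0.4, -0.2, -0.1]
width: 38.7
gripper_force: 0.0
```

```bash
python3 lid.py l9; python3 - <<'E'
from h import *
im,d,C=shot("wrist","w7");s=bot.get_state();print(s["tcp_pos"],s["width"],s["contact_force"])
P=pts(C,d);h=cv2.cvtColor(im,cv2.COLOR_RGB2HSV);b=(h[...,0]>105)&(h[...,0]<130)&(h[...,1]>120)
Rt=Ro.from_quat(s["ee_rot"]);tp=s["tcp_pos"];loc=lambda q:(q-tp)@Rt.as_matrix()
def rep(n,m):
    k,l,st,c=cv2.connectedComponentsWithStats(m.astype(np.uint8))
    for i in range(1,k):
        if st[i,4]>80:
            q=P[l==i];print(n,c[i].round(),st[i,4],"z",np.percentile(q[:,2],[5,50,95]).round(1),"tool xy",np.percentile(loc(q),[1,99],axis=0)[:,:2].round(1).tolist(),cv2.minAreaRect(q[:,:2].astype(np.float32))[2])
W=np.zeros(d.shape,bool);W[100:260,200:400]=1
rep("jaw",W&b&(d>0)&(abs(P[...,2]-48)<4))
D=W&(h[...,2]<80)&~b&(d>0)
rep("body top",D&(P[...,2]>56)&(P[...,2]<70));rep("tongue",D&(P[...,2]>38)&(P[...,2]<48))
E
```

```text
lid far/near x [415.28429975 613.47976856]
dot [ 442.54966975 -187.08829277   59.        ] 12
[591.87787606 155.27015274 168.42110167] 38.13657173396013 [-0.04609516 -0.62068067  0.09532157]
jaw [245. 192.] 2428 z [46.9 48.2 49.3] tool xy [[-31.6, -45.3], [45.5, -18.4]] 16.422630310058594
jaw [313. 192.] 1905 z [46.9 48.2 49.3] tool xy [[-31.4, 20.4], [45.3, 41.7]] 16.555761337280273
jaw [370. 193.] 846 z [44.8 46.2 47.3] tool xy [[-29.1, 79.3], [41.0, 89.7]] 15.817865371704102
body top [280. 205.] 945 z [61.  62.4 63.5] tool xy [[-20.1, -9.3], [19.5, 9.5]] 18.410655975341797
tongue [279. 172.] 376 z [41.8 43.2 44.8] tool xy [[19.0, -8.9], [35.1, 8.8]] 16.2264347076416
tongue [388. 193.] 166 z [39.5 44.7 46.9] tool xy [[-3.5, 97.1], [15.5, 108.9]] 15.706393241882324
```

View pics/w7.png

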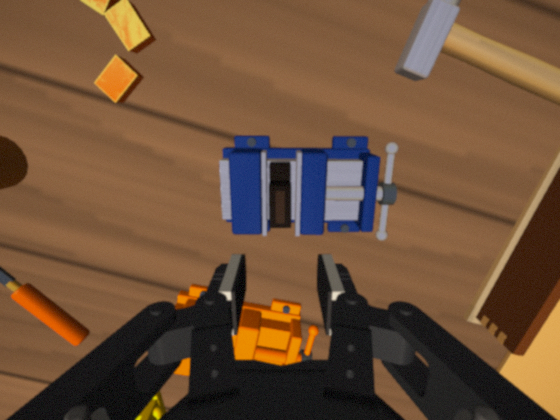

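The frog stands upright at (280,195) on the bed, its top at 62 mm, within 1 mm of centred. The fingers are clear of it and the lid is still open.

```bash
python3 -c "
from workcell import bot
print(bot.sign_off())"
```

```text
the job is handed in; nothing more can be done
None
```

The job is handed in, though sign-off gave no verdict: the lid is fully open at its stop, and the frog stands released and upright on the blue vise's bed, within about 1 mm of centred, after about 25 of the 64 s.

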